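Set the vial shaker's speed dial to the fifth click and start it

TASK

Set the vial shaker to speed five: with a fingertip, push the lever of its dial gently clockwise (seen from above) until it has clicked in at the fifth white mark, counting on from the red off mark. Only then press the green start button fully down and let it go. Do not pinch or pick up anything, and leave the vials in the rack and all other things standing and lying where they are.

Things in the scene. Friction and masses are not known exactly. Their poses are not given: they have to be found in the camera images.
- shaker: the vial shaker, a fixed white box with a black front panel, 240 x 220 mm, 45 mm high. Origin: centre of its underside; x points to its back, y to its left, z up. On its flat top, in front: the speed dial (left) and the start button (right); behind: an aluminium rack 20 mm high with three vials, 128 mm behind the dial axis, their tops 105 mm above the worktop
- dial_axis (a point): point on the dial's vertical axis, 23.5 mm above the shaker's top, half-way up the lever's sides; axes as the shaker's. Round it, flat on the shaker's top, the marks: a red one (off) 47 to 63 mm from the axis at the front left, then nine white ones at 48 to 58 mm, one every 30 degrees clockwise
- dial_lever: the grey pointer lever, a bar 12 mm wide that turns with the dial. Origin on the turning axis, level with the shaker's top; x points along the lever to its marked end (white line). It reaches from 14 mm behind the axis to 44 mm ahead; its sides stand 11 to 36 mm above the shaker's top. Under it is the round dial disc, 62 mm across, its top 12 mm above the shaker's top
- lever_end (a point): point inside the lever near its marked end, 36 mm from the turning axis, half-way up its side faces
- speed_dial (a joint): dial angle in rad, 0 at the red off mark, growing clockwise seen from above, pi/6 (0.524) a click, stop at 4.71. A sprung click mechanism pulls it into the nearest mark; 2 to 3 N at the lever's end takes it on to the next. It starts between off and the third white mark. Speed five is 2.618
- start_button (a joint): travel of the start button in m: 0 when up, 0.006 when fully down (about 5 N); it springs back
- start_button_top (a point): centre of the top of the round green button, 32 mm across; pressed straight down. 110 mm to the right of the dial axis
- vial_0: powder vial with red cap, 26 mm across, 54 mm high, standing in the rack; bystander. Origin at its foot
- vial_1: the same with blue cap; bystander
- vial_2: the same with green cap; bystander
- steel_cup: small steel cup, 56 mm across, 64 mm high, standing right of the shaker; bystander. Origin at its foot
- gauze_pack_0: flat paper gauze pack, 52 x 75 x 9 mm, left of the shaker; bystander
- iodine_bottle: brown bottle with yellow cap, 48 mm across, 105 mm high, left of the shaker; bystander. Origin at its foot
- marker_pen: white and black marker pen, 135 mm long, lying right of the shaker; bystander

How it is judged:
By the outcome, as a careful person would: the job done as asked, in the order asked, and still so for the second after the job is handed in, with the robot touching nothing.
It also fails if it takes over 70 s, if anything falls off the work surface, if the arm or the gripper's body presses on something with over 40 N, if the wrist force passes 120 N, or if a joint passes its speed limit or range.

ROBOT

A 6-joint arm with a two-finger parallel gripper is mounted at the origin on a cart in front of the work surface, level with it; the furniture and walls round the work are solid. World frame = base frame: x ahead of the robot, y to its left, z up, the work surface at z = 0. Lengths are in mm, angles in degrees, forces in N, time in s.
With the tool pointing down it reaches from about 250 to 775 mm from the base axis. Payload 4 kg.
Tool frame: the origin (TCP) lies midway between the tips of the shut fingers; the grasp point (between the pads) lies ctrl.grasp_offset behind it (ctrl.grasp_offset is the distance from the TCP to the grasp point, in mm); z points along the fingers, y is the direction in which the jaws open and shut (so a half turn about z gives the same grasp; the last joint's range is limited). The gripper opens to 85 mm and grips with 20 to 120 N. Pads are 22 mm wide; open, the fingers measure 114 mm over their backs; the gripper's body (76 mm by 85 mm) begins 54 mm behind the grasp point. The pads swing forward as they close: fully open they stand 13 mm farther back than shut.
Start: joints at [-73.86, 4.996, 78.535, -0, 96.463, -5.907], TCP at [206.454, -509.798, 231.341] pointing down, gripper open.
Joint ranges: [-177.83, 177.83], [-43.37, 116.18], [15.69, 146.23], [-61.86, 241.86], [9.47, 152.12], [-147.06, 147.06]. Speed limits (degrees/s): [159.86, 159.86, 180, 180, 180, 180].

INTERFACE

Orientations are given as a 3x3 rotation matrix whose columns are the frame's x, y, z axes.
In Python, from cell import ctrl gives the robot as it stands.
- The arm moves only by the tool servo_tool, never from a script. Its argument "motion" is text: rows parted by semicolons, each of 5 numbers parted by spaces: the gripper's target within -1 to 1 (shut at 1, half-way at 0, fully open at -1), then the shift along the world's x, y, z in mm, then the turn about the world's z in degrees. A call has 1 to 8 rows; each row shifts and turns the pose as measured when the row begins; what a row does not reach is not made up. A row lasts 1/10 s, in which the tool goes at most 50 mm and 8.59 degrees, less where a joint would pass 70% of its speed; a pose out of reach is approached as far as the arm can. A call is refused whole if a number of a shift passes 50 or a number of a turn 8.59, either way. A call with a gripper value outside its range is refused whole. The fingers move at their own pace and stop on an object; "grip_force" is the grip in N (left out, the last holds). Time passes only in rows, so rows that do not move let the fingers close. It gives the time, the measured TCP pose, the force and the opening at its end, in the units of the state.
- ctrl.state(): the state, without advancing time (a new reading comes with each control period).
- ctrl.snapshot(name): name is "scene" or "top" or "wrist"; returns a dict with "frame" (420x560x3 uint8, red, green, blue), "K" (3x3 intrinsics, pixels), "k1" (the pictures are not rectified: a ray, as slopes to the right and down, at radius r is drawn at 1 + k1 r^2 times it, then the intrinsics apply), "position" and "orientation" of the camera in the world. Camera axes: x right, y up, looking along -z (the intrinsics and any distortion apply to the point x, -y, -z); pixel columns grow to the right and rows downward; lengths in mm; the calibration is good to about 2 mm. A picture is of the moment at which its call begins. There is no depth.
- ctrl.close_job(): hands the job in, once; it reports no verdict.
Trained networks look in the newest picture that a camera, given by its name, has taken for a name from the list of things; names that differ only in an ending like _2 or _b are one class to them, and where a whole thing is asked for, a point or a joint stands for the part that bears it (a point fixed in the world has none). Each returns a list of dicts, best first, with "conf" (0 to 1); they miss things now and then, are a little off and sometimes report something else, mostly with a low value. They report only what shows in the picture. A call takes as long as a camera call.
- ctrl.regions_of(camera, thing): "mask" (420x560 bool, what is visible of it) and "rect" ([left, top, width, height] in pixels, round what is visible of it).
The state is a dict: "clock": time; "joint_pos": joint angles; "dq": joint speeds; "effort": joint torques, N m; "tool_pos": TCP position; "tool_rot": TCP orientation; "ft_force": force on the tool from outside, world axes, zero at the start; "wrist_torque": the same for the moment, N m; "grip_width": finger opening in mm.
Only numpy, scipy, OpenCV 4.12 (cv2) and the standard library are available. Lean on these libraries where they do the work, as an engineer would, in place of code of your own. Each camera call takes 0.05 s, during which the arm holds its last target.

## Working session

There is one attempt and no reset: what is moved stays moved. The work goes in short steps, Python scripts to look and compute and a tool call to move; the robot and the scene stay as the last step left them, time stands still between calls to the robot, and variables do not carry over. Pictures are saved under pics/ and viewed, and the job is handed in when it is done.

Besides the shell and the picture viewer there is one more tool, called as name(argument=value, ...) on one line, values as JSON. servo_tool: Moves the arm, as the interface text tells. Its arguments: {"type":"object","properties":{"motion":{"type":"string"},"grip_force":{"type":"number"}},"required":["motion"]}

```bash
mkdir -p pics; ls
cat > h.py <<'E'
import numpy as np, cv2
from cell import ctrl
def snap(n,f):
    s=ctrl.snapshot(n); cv2.imwrite('pics/'+f,s['frame'][:,:,::-1]); 
    np.savez('cam_'+n,**{k:np.array(s[k]) for k in('K','k1','position','orientation')}); return s
def cam(n): return np.load('cam_'+n+'.npz')
def pix2w(c,uv,z):
    K=c['K'];D=np.array([float(c['k1']),0,0,0])
    p=cv2.undistortPoints(np.array([[uv]],float),K,D)[0,0]
    d=c['orientation']@np.array([p[0],-p[1],-1]); o=c['position']
    return o+d*(z-o[2])/d[2]
def w2pix(c,P):
    K=c['K'];q=c['orientation'].T@(np.array(P,float)-c['position']); q=np.array([q[0],-q[1],-q[2]])
    return cv2.projectPoints(q.reshape(1,1,3),np.zeros(3),np.zeros(3),K,np.array([float(c['k1']),0,0,0]))[0][0,0]
E
python3 - <<'E'
from h import *
for n in('scene','top','wrist'):
    s=snap(n,n+'0.png'); print(n,s['position'],s['K'][0][0],s['k1'])
    for t in('dial_lever','start_button_top','shaker','vial_0'):
        for r in ctrl.regions_of(n,t)[:3]:
            ys,xs=np.nonzero(r['mask']); print(t,r['conf'],r['rect'],xs.mean().round(1),ys.mean().round(1))
print(ctrl.state(), ctrl.grasp_offset)
E
```

```text
pics
scene [ -8.68839845 543.91638244 910.60389142] 417.8432765995702 -0.017058605393743733
dial_lever 0.97 [239.3, 233.0, 25.1, 18.9] 251.5 239.1
start_button_top 0.63 [237.5, 230.5, 25.6, 20.1] 250.7 239.7
shaker 0.86 [187.5, 183.4, 122.2, 102.8] 249.6 231.0
vial_0 0.57 [208.2, 202.0, 10.9, 16.2] 212.0 211.1
top [ 246.02475479  145.55702039 1584.33891125] 492.3076477703452 -0.11818367160595994
dial_lever 0.88 [246.1, 211.3, 22.4, 17.0] 259.3 218.5
shaker 0.83 [225.9, 157.5, 83.7, 89.6] 267.6 204.2
vial_0 0.63 [271.5, 166.7, 7.9, 9.3] 276.4 172.6
vial_0 0.59 [240.4, 176.2, 9.5, 9.9] 245.8 180.6
wrist [ 267.50704214 -487.01641676  372.26563195] 297.38221003192064 0.01607426267732608
{'clock': 0.75, 'joint_pos': array([-7.38616006e+01,  4.99370783e+00,  7.85321784e+01, -9.30835873e-04,
        9.64641036e+01, -5.90536694e+00]), 'dq': array([ 0.03106659, -0.03432382, -0.04162325, -0.07741716, -0.15308455,
       -0.09644273]), 'effort': array([-2.01412680e-03, -3.51638675e+01, -3.13419163e+01, -4.50314856e-04,
        1.20317854e-04,  2.59345944e-05]), 'tool_pos': array([ 206.43775074, -509.81681812,  231.39249553]), 'tool_rot': array([[ 9.26898122e-01,  3.75313029e-01,  3.30556383e-05],
       [ 3.75313029e-01, -9.26898107e-01, -1.72313077e-04],
       [-3.40321345e-05,  1.72122880e-04, -9.99999985e-01]]), 'ft_force': array([ 0.18959826, -0.28508339, -0.26714553]), 'wrist_torque': array([ 0.02696669, -0.01141626, -0.05157845]), 'grip_width': 85.41019101373817} 18.700000000000003
```

Run:
```python
import cv2
a=cv2.imread('pics/scene0.png')[165:305,165:345];b=cv2.imread('pics/top0.png')[140:270,200:340]
cv2.imwrite('pics/sc.png',cv2.resize(a,None,fx=4.4,fy=4.2,interpolation=2))
cv2.imwrite('pics/tc.png',cv2.resize(b,None,fx=4.5,fy=4.5,interpolation=2))
```

```text
(no output)
```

View pics/sc.png

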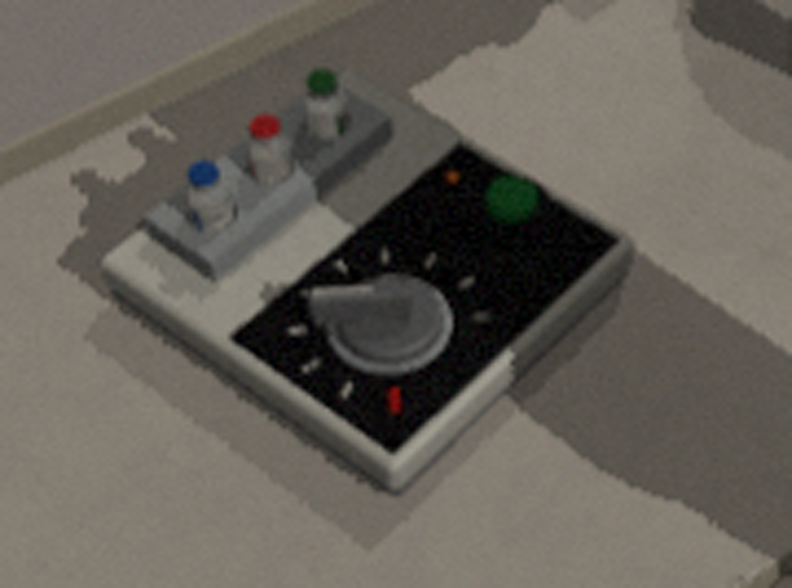

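View pics/tc.png

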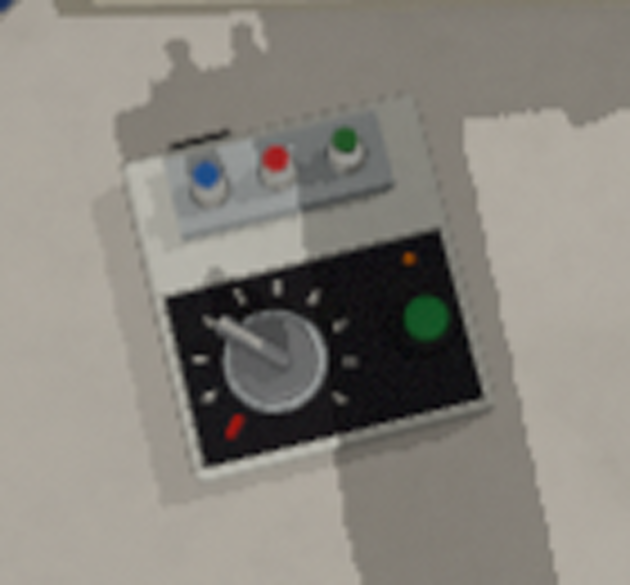

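View pics/scene0.png

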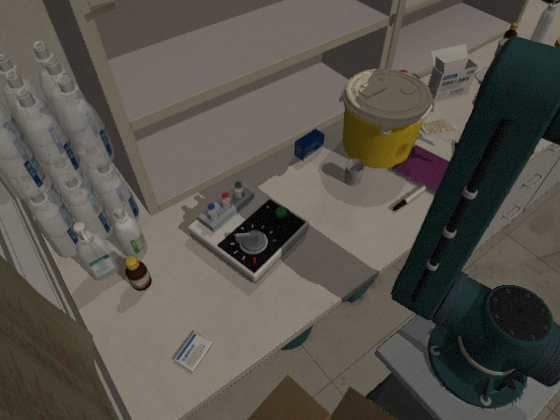

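The shaker, the red mark, the white marks and the lever (pointing near the third mark) all show clearly. Next I fit the shaker pose using the marks and the panel.

Run:
```python
from h import *
from scipy.optimize import least_squares
ct,cs=cam('top'),cam('scene')
T=lambda u,v:(200+(u+.5)/4.5-.5,140+(v+.5)/4.5-.5)
S=lambda u,v:(165+(u+.5)/4.4-.5,165+(v+.5)/4.2-.5)
tm={0:(235,427),1:(209,397),2:(200,359),4:(239,297),5:(277,287),6:(314,296),7:(340,325),8:(350,361),9:(340,398)}
sm={0:(395,400),1:(347,390),2:(311,366),3:(297,330),4:(341,266),5:(385,256),6:(431,261),7:(467,283),8:(482,317)}
def fit(m,c,F):
    P={k:pix2w(c,F(*p),45)[:2] for k,p in m.items()}
    def res(x): return np.concatenate([[x[0]+(55 if k==0 else 53)*np.cos(x[2]-k*np.pi/6)-p[0],x[1]+(55 if k==0 else 53)*np.sin(x[2]-k*np.pi/6)-p[1]] for k,p in P.items()])
    r=least_squares(res,[300,150,2.5]); print(r.x,np.degrees(r.x[2]),np.abs(r.fun).max()); return r.x
a=fit(tm,ct,T);b=fit(sm,cs,S)
# button: top view/scene at z ~ 45+h
for z in(50,55,60): print(z,pix2w(ct,T(427,318),z),pix2w(cs,S(511,198),z))
# corners top at z=45
for p in[(125,165),(165,297),(440,231),(203,470),(490,400)]: print(pix2w(ct,T(*p),45))
for p in[(397,485),(104,262),(630,245)]: print('s',pix2w(cs,S(*p),45))
# lever end ,z=45+36
print(pix2w(ct,T(207,320),81),pix2w(cs,S(312,290),81))
cv2.imwrite('pics/top_full.png',cv2.imread('pics/top0.png'))
```

```text
[527.73821525 226.44313984   2.58753299] 148.25471982035654 0.825754752925036
[516.37523119 223.55772143   2.30132977] 131.85648334382367 13.414785099134349
50 [554.97324849 118.52384755  50.        ] [559.25072563 114.47230314  50.        ]
55 [553.96646801 118.61194143  55.        ] [555.951071   116.96731904  55.        ]
60 [552.95968752 118.70003531  60.        ] [552.65141636 119.46233495  60.        ]
[673.14233582 333.34692484  45.        ]
[575.20223208 304.40217831  45.        ]
[619.17519981 107.63033694  45.        ]
[450.71724855 277.87841012  45.        ]
[496.18902506  75.51175615  45.        ]
s [432.41283342 287.72920538  45.        ]
s [667.6129368  335.39279796  45.        ]
s [489.04201844  78.44685431  45.        ]
[550.57344523 271.50961354  81.        ] [550.47941392 261.26433437  81.        ]
```

View pics/top0.png

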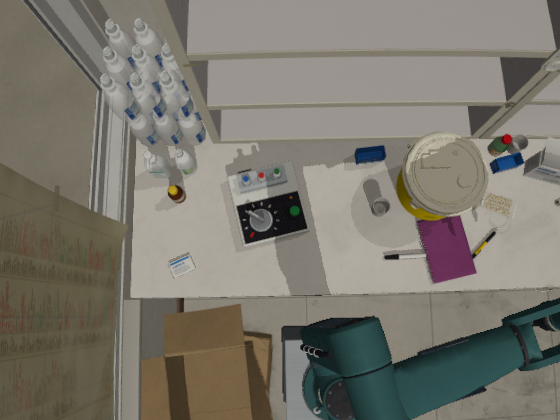

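Run:
```python
from h import *
ct,cs=cam('top'),cam('scene')
x=[527.7,226.4,2.5875]
for n,c,o,f,g in(('scene',cs,(165,165),4.4,4.2),('top',ct,(200,140),4.5,4.5)):
    im=cv2.imread('pics/'+('sc' if n=='scene' else 'tc')+'.png')
    print(im.shape)
    for k in range(10):
        a=x[2]-k*np.pi/6; P=[x[0]+53*np.cos(a),x[1]+53*np.sin(a),45]
        u,v=w2pix(c,P); q=(int((u-o[0]+.5)*f),int((v-o[1]+.5)*g))
        cv2.circle(im,q,4,(0,255,255),1); cv2.putText(im,str(k),(q[0]+5,q[1]),0,.5,(255,255,0),1)
    cv2.imwrite('pics/ov_'+n+'.png',im)
```

```text
(588, 792, 3)
(585, 630, 3)
```

View pics/ov_scene.png

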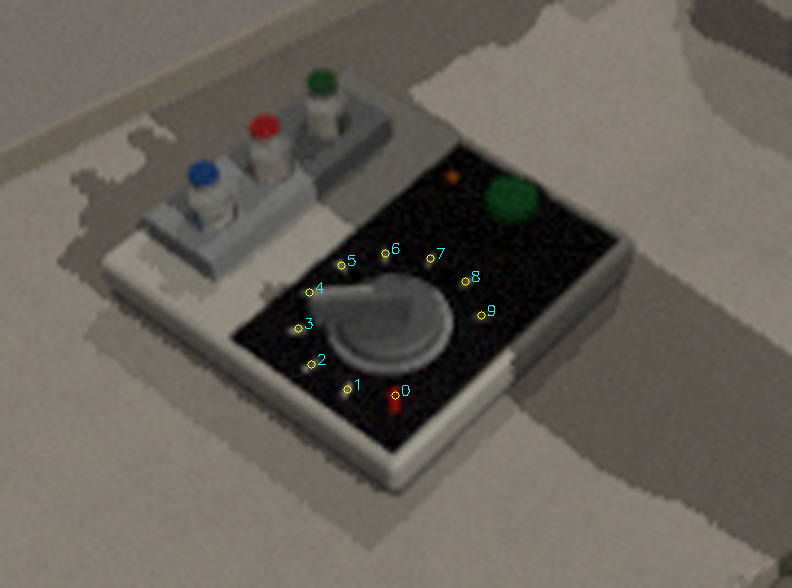

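View pics/ov_top.png

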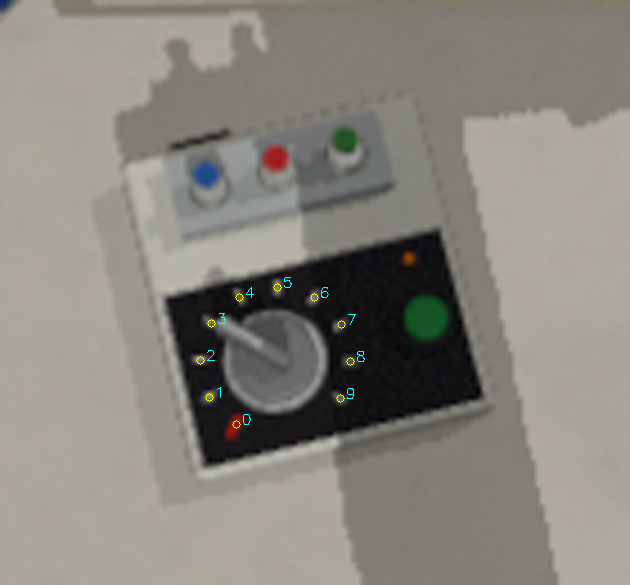

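Projecting the top-camera fit into the scene camera lands every mark where it is drawn: the axis is at (527.7, 226.4), the lever is on mark 3, and mark 5 lies at a world yaw of about -2°. I'm now moving over with the gripper shut and turning +36°, so that tool y faces the lever's side.

servo_tool(motion="1 16 43 0 4.5;1 16 43 0 4.5;1 16 43 0 4.5;1 16 43 0 4.5;1 16 43 0 4.5;1 16 43 0 4.5;1 16 43 0 4.5;1 16 43 0 4.5", grip_force=40)

```text
clock: 1.55
tool_pos: [334.5, -158.3, 229.6]
tool_rot: [[0.518, 0.855, 0.003], [0.855, -0.518, -0.001], [0.001, 0.003, -1.0]]
ft_force: [0.9, -1.1, 0.4]
grip_width: -0.0
```

servo_tool(motion="1 18 43 0 0;1 18 43 0 0;1 18 43 0 0;1 18 43 0 0;1 18 43 0 0;1 18 43 0 0;1 18 43 0 0;1 18 43 0 0")

```text
clock: 2.35
tool_pos: [481.1, 201.8, 233.1]
tool_rot: [[0.516, 0.856, 0.015], [0.856, -0.516, -0.004], [0.004, 0.015, -1.0]]
ft_force: [0.6, -0.3, 0.4]
grip_width: 0.4
```

servo_tool(motion="1 18 43 -20 0;1 18 43 -20 0;1 0 0 -20 0;1 0 0 0 0")

```text
clock: 2.75
tool_pos: [517.2, 293.5, 172.2]
tool_rot: [[0.509, 0.86, 0.017], [0.861, -0.509, -0.002], [0.007, 0.015, -1.0]]
ft_force: [-1.0, 0.1, -0.4]
grip_width: -0.3
```

Run:
```python
from h import *
snap('wrist','w1.png')
s=snap('top','t1.png'); cv2.imwrite('pics/t1c.png',cv2.resize(cv2.imread('pics/t1.png')[140:270,200:340],None,fx=4.5,fy=4.5,interpolation=2))
print(ctrl.state()['tool_pos'],ctrl.state()['ft_force'])
```

```text
[518.59212856 293.21702354 176.06660251] [-1.21265355 -0.21249558 -0.52652489]
```

View pics/w1.png

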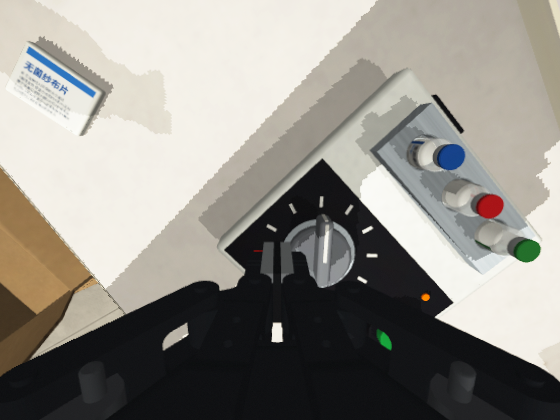

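The wrist view shows the shut fingertips at (281,245) and the lever's white end at mark 3 (320,205), with marks 4 and 5 at (349,209) and (367,229). I'll cross-check the axis from these marks.

Run:
```python
from h import *
from scipy.optimize import least_squares
c=cam('wrist')
m={1:(272,229.5),2:(291.5,208.5),4:(349.5,209),5:(368,229),6:(372,255),7:(363,279.5)}
P={k:pix2w(c,p,45)[:2] for k,p in m.items()}
f=lambda x:np.concatenate([[x[0]+53*np.cos(x[2]-k*np.pi/6)-p[0],x[1]+53*np.sin(x[2]-k*np.pi/6)-p[1]] for k,p in P.items()])
r=least_squares(f,[527,226,2.58]);print(r.x,np.degrees(r.x[2]),np.abs(r.fun).max())
a=pix2w(c,(322,216),81);b=pix2w(c,(326,262),81);print(a,b,np.degrees(np.arctan2(*(a-b)[1::-1])))
print(w2pix(c,ctrl.state()['tool_pos']))
for s in [(0,14.5,0),(0,-14.5,0),(11,0,0),(-11,0,0)]:
    print(s,w2pix(c,ctrl.state()['tool_pos']+ctrl.state()['tool_rot']@np.array(s)))
```

```text
[527.22662164 224.06639755   2.59892483] 148.90742418897372 0.9140413327695569
[548.88731554 269.14056644  81.        ] [532.40700882 231.5155305   81.        ] 66.34589004079355
[276.95057012 259.34371658]
(0, 14.5, 0) [305.91813759 259.44419666]
(0, -14.5, 0) [248.0001223  259.25893089]
(11, 0, 0) [276.99671308 238.76148237]
(-11, 0, 0) [276.90621258 279.15665139]
```

servo_tool(motion="1 0 -12 -25 0;1 0 -12 -25 0;1 0 0 -25 0;1 0 0 -20 0;1 0 0 -10 0;1 0 0 0 0")

```text
clock: 3.45
tool_pos: [524.8, 265.1, 83.8]
tool_rot: [[0.516, 0.855, 0.047], [0.856, -0.517, 0.009], [0.032, 0.035, -0.999]]
ft_force: [-0.7, -0.1, -0.4]
grip_width: -0.1
```

servo_tool(motion="1 -6 3 -5 0;1 -2 1 -5 0;1 0 0 -4 0;1 0 0 0 0")

```text
clock: 3.85
tool_pos: [518.8, 270.2, 74.7]
tool_rot: [[0.517, 0.854, 0.055], [0.855, -0.518, 0.013], [0.04, 0.041, -0.998]]
ft_force: [-0.8, 0.4, -1.0]
grip_width: 0.3
```

Run:
```python
from h import *
snap('wrist','w2.png')
print(ctrl.state()['tool_pos'],ctrl.state()['ft_force'],ctrl.state()['tool_rot'])
```

```text
[519.10992299 270.28959917  75.15181857] [-0.51339976 -0.27718861  0.32433987] [[ 0.51677164  0.85428533  0.05606822]
 [ 0.85517094 -0.51817679  0.01324716]
 [ 0.04037011  0.04110216 -0.99833905]]
```

View pics/w2.png

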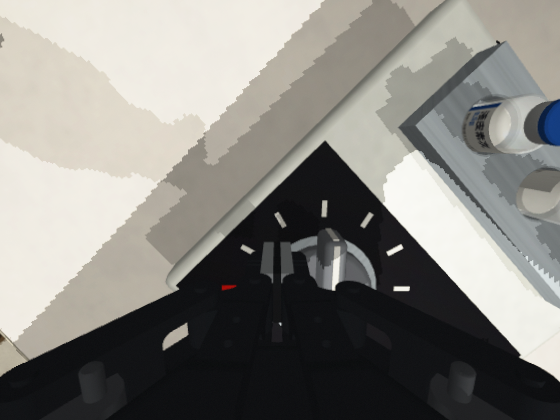

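servo_tool(motion="1 0 0 -6 0;1 0 0 -5 0;1 0 0 0 0")

```text
clock: 4.2
tool_pos: [519.6, 270.7, 63.8]
tool_rot: [[0.516, 0.854, 0.057], [0.855, -0.518, 0.014], [0.041, 0.042, -0.998]]
ft_force: [-1.0, 0.3, -0.8]
grip_width: 0.2
```

servo_tool(motion="1 4 -3 1 0;1 4 -3 0 0;1 3 -2 0 0;1 0 0 0 0")

```text
clock: 4.6
tool_pos: [530.9, 263.1, 64.5]
tool_rot: [[0.516, 0.855, 0.055], [0.855, -0.518, 0.016], [0.042, 0.039, -0.998]]
ft_force: [-0.6, 0.6, 0.1]
grip_width: 0.2
```

Near contact. Now I push round the arc to about φ=45 and then 30, turning along with it.

servo_tool(motion="1 3 -1 0 -5;1 3 -1 0 -5;1 3 -1 0 -5;1 0 0 0 0")

```text
clock: 5.0
tool_pos: [541.3, 259.7, 64.9]
tool_rot: [[0.727, 0.684, 0.06], [0.685, -0.728, 0.0], [0.044, 0.041, -0.998]]
ft_force: [-0.2, 0.8, -0.3]
grip_width: 0.1
```

Run:
```python
from h import *
snap('wrist','w3.png')
s=ctrl.state();print(s['tool_pos'],s['ft_force'])
```

```text
[541.13070012 259.67842544  64.90948093] [ 0.68212647  0.12047746 -0.41213877]
```

View pics/w3.png

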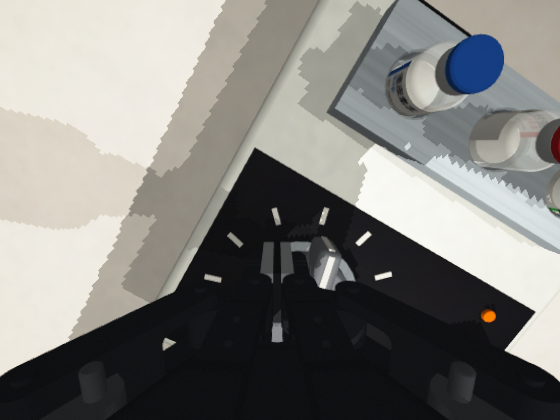

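The lever has clicked to mark 4: it points at (324,215), and mark 3 at (277,216) is now free. On to mark 5.

servo_tool(motion="1 3 -2 0 -5;1 3 -2 0 -5;1 3 -2 0 -5;1 2 -2 0 -5;1 2 -2 0 -5;1 0 0 0 0")

```text
clock: 5.65
tool_pos: [552.8, 251.1, 65.1]
tool_rot: [[0.95, 0.309, 0.052], [0.311, -0.95, -0.021], [0.043, 0.036, -0.998]]
ft_force: [-0.1, 0.2, 0.5]
grip_width: 0.4
```

Run:
```python
from h import *
snap('wrist','w4.png')
s=ctrl.state();print(s['tool_pos'],s['ft_force'])
```

```text
[552.7062071  251.24229687  65.1474943 ] [-0.4313631  -0.13029455 -0.34343779]
```

View pics/w4.png

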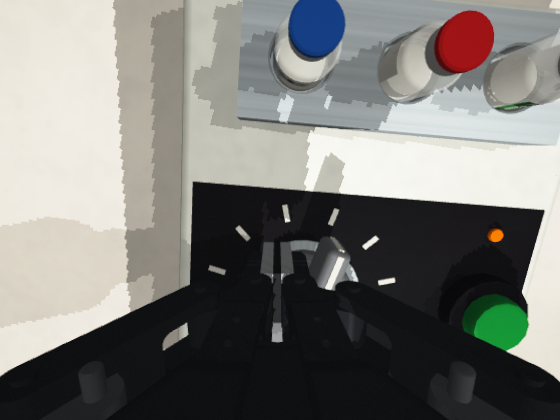

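```bash
cat > lev.py <<'E'
from h import *
import sys
def draw(n,src,dst,box,f,phis=(28.5,-1.5,-31.5)):
    c=cam(n);im=cv2.imread('pics/'+src)[box[1]:box[3],box[0]:box[2]];im=cv2.resize(im,None,fx=f,fy=f,interpolation=2)
    pt=lambda P:tuple(int(t) for t in (w2pix(c,P)-[box[0],box[1]]+.5)*f)
    ax=np.array([527.5,225.2,0])
    for ph,col in zip(phis,((255,255,0),(0,255,0),(255,0,255))):
        a=np.radians(ph);e=np.array([np.cos(a),np.sin(a),0]);m=np.array([-e[1],e[0],0]);h=np.array([0,0,81])
        q=[pt(ax+h+e*r+m*w) for r,w in((-14,6),(44,6),(44,-6),(-14,-6))]
        cv2.polylines(im,[np.array(q)],True,col,1)
    for k in range(10):
        a=np.radians(148.5-30*k);q=pt(ax+[60*np.cos(a),60*np.sin(a),45]);cv2.putText(im,str(k),q,0,.5,(0,255,255),1)
    cv2.imwrite('pics/'+dst,im)
E
python3 -c "
from lev import *
draw('wrist','w4.png','w4o.png',(180,180,420,340),3)"
```

```text
(no output)
```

View pics/w4o.png

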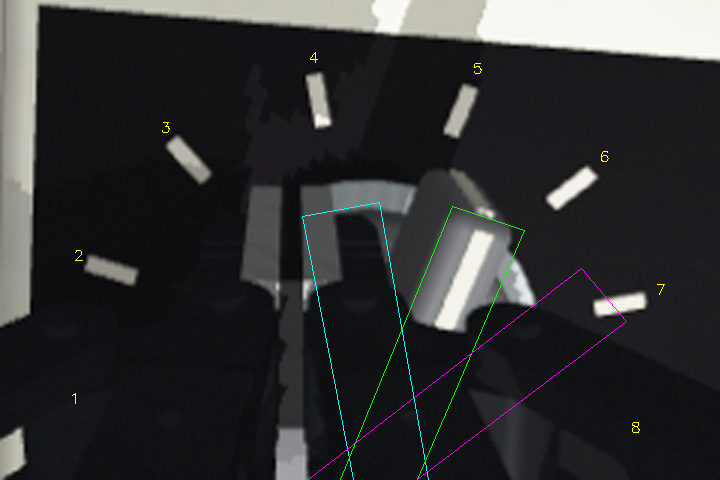

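The overlay shows the lever on mark 5, standing free ahead of the finger. I'm backing off, lifting and checking.

servo_tool(motion="1 -3 5 0 0;1 -3 5 0 0;1 0 0 15 0;1 0 0 30 0;1 0 0 40 0;1 0 0 0 0")

```text
clock: 6.3
tool_pos: [544.0, 262.2, 154.7]
tool_rot: [[0.947, 0.318, 0.05], [0.32, -0.947, -0.021], [0.041, 0.036, -0.998]]
ft_force: [0.8, 0.8, 1.0]
grip_width: 0.0
```

Run:
```python
from lev import *
snap('wrist','w5.png');snap('scene','s5.png')
draw('wrist','w5.png','w5o.png',(180,150,420,330),3,(-1.5,))
draw('scene','s5.png','s5o.png',(165,165,345,305),4,(-1.5,))
s=ctrl.state();print(s['tool_pos'],s['tool_rot'].round(3),s['ft_force'])
```

```text
[541.40530449 261.19501861 148.70005923] [[ 0.947  0.318  0.041]
 [ 0.32  -0.947 -0.025]
 [ 0.031  0.037 -0.999]] [-0.38905276 -1.15245536 -0.62628626]
```

View pics/w5o.png

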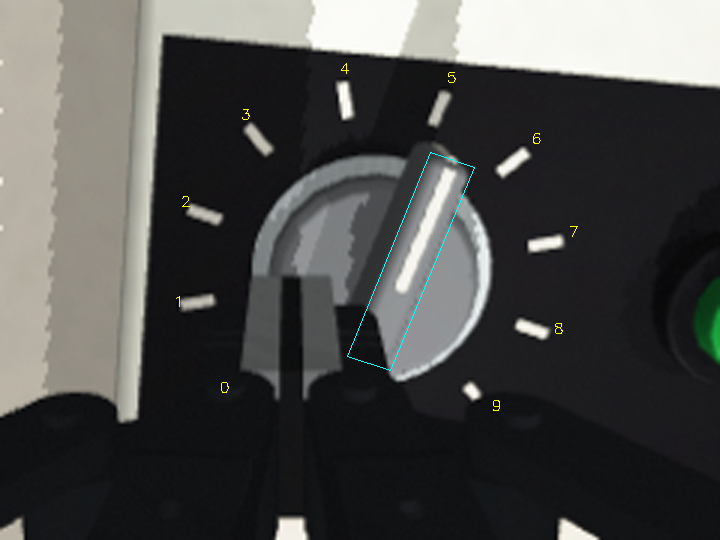

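View pics/w5.png

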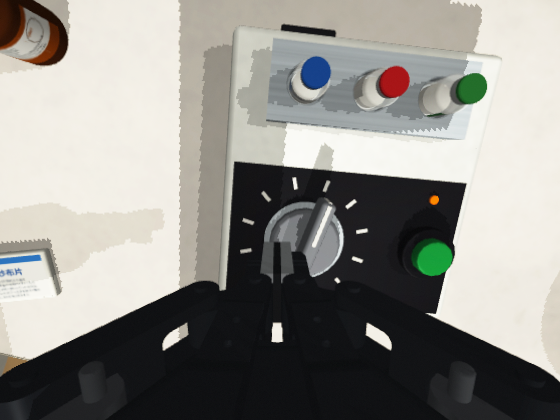

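View pics/s5o.png

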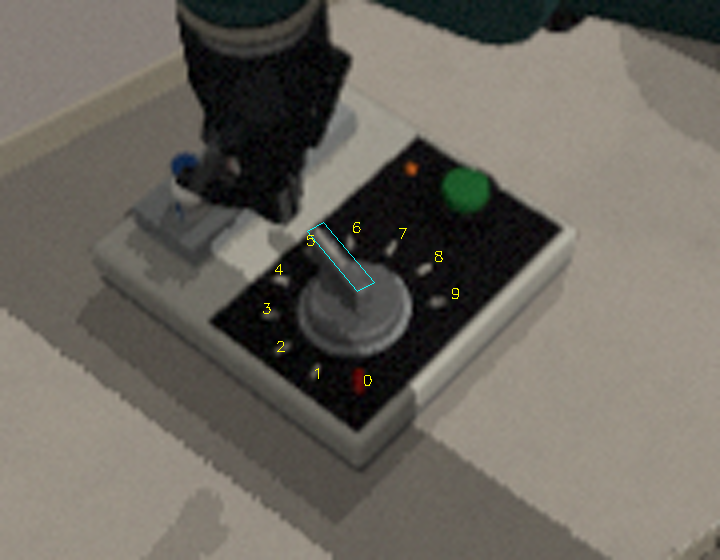

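Both views confirm mark 5, counting on from the red mark. Next I locate the button.

Run:
```python
from h import *
c=cam('wrist')
im=cv2.imread('pics/w5.png').astype(int);g=(im[:,:,1]>im[:,:,2]+50)&(im[:,:,1]>im[:,:,0]+30);g[:200]=0
ys,xs=np.nonzero(g);print(xs.mean(),ys.mean(),np.ptp(xs),np.ptp(ys))
for z in(50,55,60,65):print(z,pix2w(c,(xs.mean(),ys.mean()),z))
```

```text
433.11877394636014 258.26149425287355 40 35
50 [548.78362761 108.34809945  50.        ]
55 [549.79894848 111.89628778  55.        ]
60 [550.81426934 115.4444761   60.        ]
65 [551.82959021 118.99266443  65.        ]
```

servo_tool(motion="1 3 -36 0 0;1 3 -36 0 0;1 3 -36 0 0;1 2 -30 0 0;1 0 0 0 0")

```text
clock: 6.9
tool_pos: [548.1, 119.7, 143.0]
tool_rot: [[0.945, 0.325, 0.031], [0.326, -0.945, -0.027], [0.021, 0.036, -0.999]]
ft_force: [-0.8, -0.5, -0.1]
grip_width: -0.2
```

servo_tool(motion="1 3 -1 -20 0;1 2 -1 -20 0;1 0 0 -15 0;1 0 0 -5 0;1 0 0 0 0")

```text
clock: 7.4
tool_pos: [549.9, 118.8, 77.2]
tool_rot: [[0.945, 0.326, 0.023], [0.326, -0.945, -0.026], [0.014, 0.032, -0.999]]
ft_force: [-0.2, 0.2, 0.9]
grip_width: -0.2
```

Run:
```python
from h import *
snap('wrist','w6.png');snap('scene','s6.png')
cv2.imwrite('pics/s6c.png',cv2.resize(cv2.imread('pics/s6.png')[165:305,165:345],None,fx=4,fy=4))
s=ctrl.state();print(s['tool_pos'],s['ft_force'])
```

```text
[550.72978448 118.79823297  78.50122367] [-0.55934787  0.06617124  0.11650451]
```

View pics/w6.png

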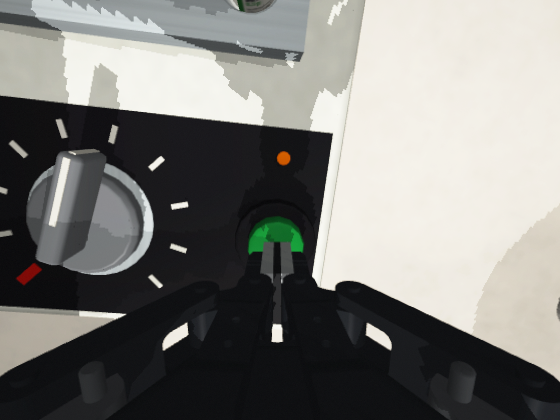

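View pics/s6c.png

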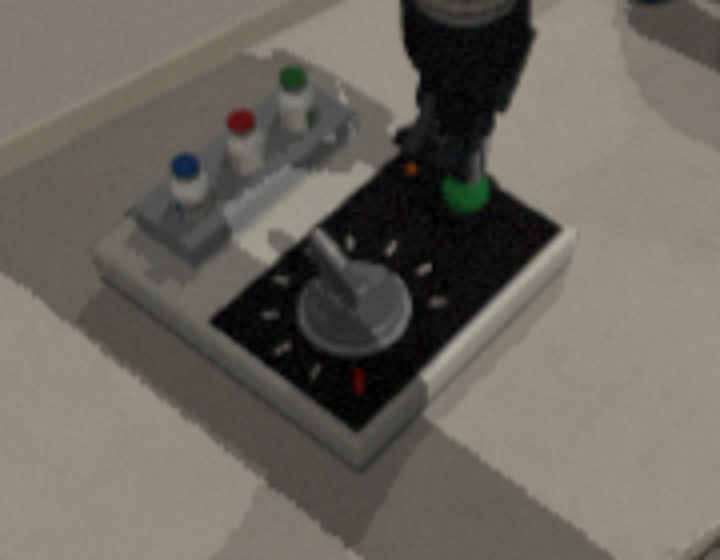

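The tip is centred over the button, which shows at (275,235) in the wrist view. Descending gently.

servo_tool(motion="1 0 0 -5 0;1 0 0 -5 0;1 0 0 -3 0;1 0 0 0 0")

```text
clock: 7.9
tool_pos: [552.7, 119.6, 67.6]
tool_rot: [[0.945, 0.326, 0.032], [0.327, -0.945, -0.025], [0.022, 0.034, -0.999]]
ft_force: [-0.8, 0.1, -0.1]
grip_width: 0.4
```

servo_tool(motion="1 0 0 -2 0;1 0 0 -2 0;1 0 0 -2 0;1 0 0 0 0")

```text
clock: 8.3
tool_pos: [552.9, 119.7, 63.2]
tool_rot: [[0.945, 0.326, 0.033], [0.327, -0.945, -0.024], [0.023, 0.034, -0.999]]
ft_force: [-2.2, -0.2, 3.3]
grip_width: -0.1
```

Contact (3.3 N).

servo_tool(motion="1 0 0 -2 0;1 0 0 -2 0;1 0 0 -2 0")

```text
clock: 8.6
tool_pos: [553.1, 119.7, 61.0]
tool_rot: [[0.945, 0.326, 0.034], [0.327, -0.945, -0.024], [0.024, 0.034, -0.999]]
ft_force: [-5.7, -1.2, 14.3]
grip_width: 0.1
```

servo_tool(motion="1 0 0 -2 0;1 0 0 -2 0")

```text
clock: 8.8
tool_pos: [553.0, 119.7, 61.0]
tool_rot: [[0.945, 0.326, 0.035], [0.327, -0.945, -0.025], [0.025, 0.035, -0.999]]
ft_force: [-5.8, -0.1, 11.4]
grip_width: -0.3
```

Run:
```python
from h import *
snap('wrist','w7.png')
s=ctrl.state();print(s['tool_pos'],s['ft_force'])
```

```text
[553.02401877 119.73794639  61.02016628] [-5.42891365 -0.46318675 11.61356446]
```

View pics/w7.png

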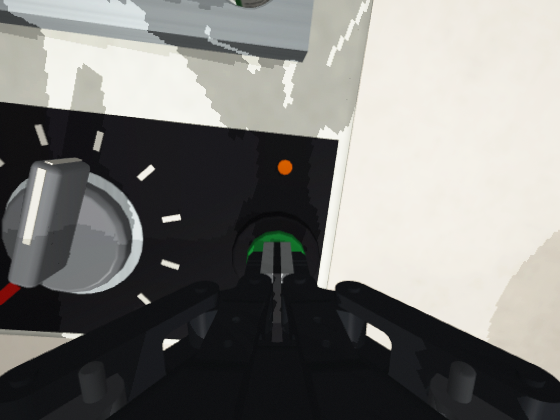

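The tool stops at z=61.0: contact began near 67, so about 6 mm of travel, and force jumps above the 5 N spring. A firmer check that it's on the stop:

servo_tool(motion="1 0 0 -4 0;1 0 0 -4 0")

```text
clock: 9.05
tool_pos: [553.2, 119.8, 60.9]
tool_rot: [[0.945, 0.326, 0.036], [0.327, -0.945, -0.025], [0.026, 0.036, -0.999]]
ft_force: [-10.8, -1.9, 21.5]
grip_width: 0.2
```

A hard stop at 60.9 mm with 21 N means the button is fully down. Releasing.

servo_tool(motion="1 0 0 4 0;1 0 0 10 0;1 0 0 30 0;1 -10 0 40 0;1 -30 0 20 0;1 -30 0 0 0;1 -30 0 0 0;1 0 0 0 0")

```text
clock: 9.85
tool_pos: [451.5, 119.4, 167.8]
tool_rot: [[0.945, 0.325, 0.039], [0.326, -0.945, -0.024], [0.029, 0.036, -0.999]]
ft_force: [0.7, -0.3, -0.4]
grip_width: 0.1
```

Run:
```python
from lev import *
snap('wrist','w8.png');snap('scene','s8.png');snap('top','t8.png')
draw('scene','s8.png','s8o.png',(165,165,345,305),4,())
draw('top','t8.png','t8o.png',(200,140,340,270),4.5,(-1.5,))
s=ctrl.state();print(s['tool_pos'],s['ft_force'],s['clock'])
```

```text
[454.33364325 119.19519382 167.59909203] [ 0.18422275  0.65330819 -0.70574809] 10.0
```

View pics/s8o.png

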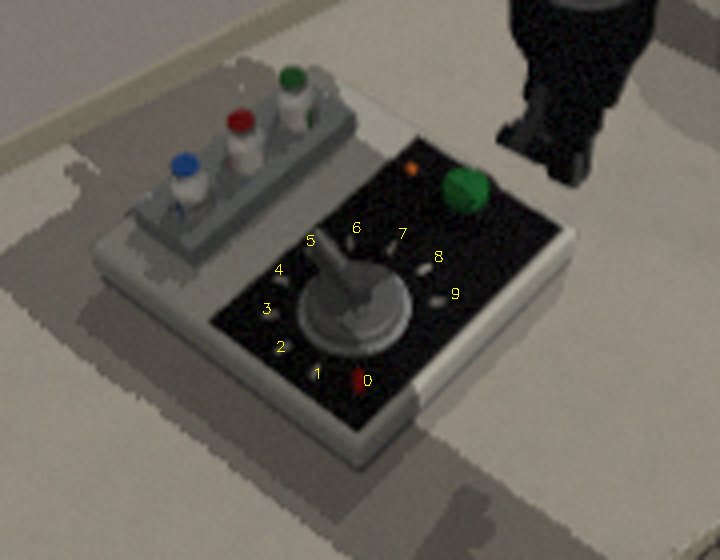

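View pics/w8.png

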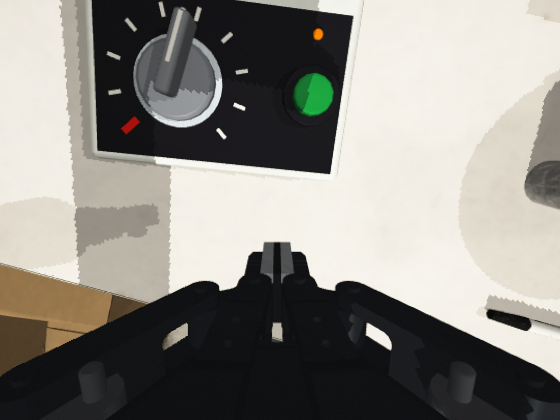

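View pics/t8.png

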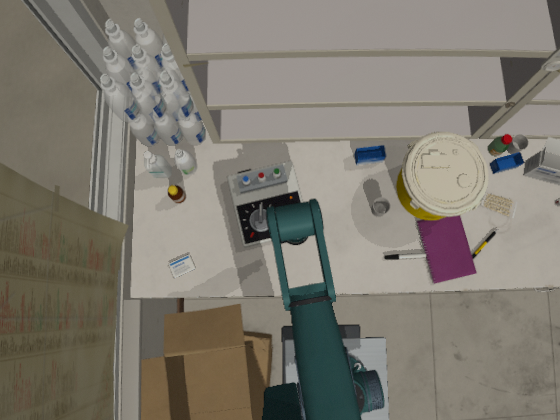

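```bash
python3 -c "
from lev import *
draw('wrist','w8.png','w8o.png',(80,0,360,180),2.8,(-1.5,13.5))"
```

```text
(no output)
```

View pics/w8o.png

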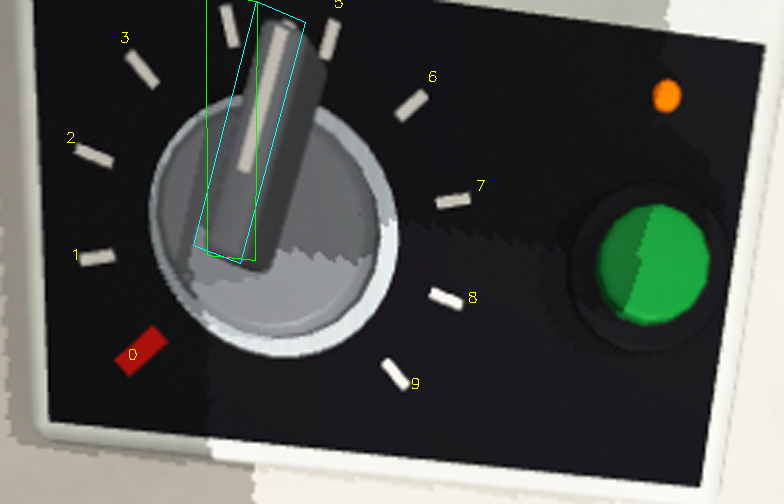

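The lever sits on mark 5 (it parallels the cyan model), the button is back up, and everything else is in place. I'm handing the job in.

```bash
python3 -c "
from cell import ctrl
print(ctrl.close_job(), ctrl.state()['clock'])"
```

```text
the job is handed in; nothing more can be done
the job is handed in; nothing more can be done
```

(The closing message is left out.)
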